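# Cap the open ports of the vacuum columns

## Task

The four vacuum columns on the bench stand with their top ports open to dust. Take the tower of steel blanking caps apart and set each cap, stub upwards, flat and centred on the port whose flange has the same diameter, so that all four ports end up covered by their own caps. Set the caps down rather than letting them fall, and leave the camera lens and the mirror mount standing where they are.

Things in the scene. Friction and masses are not known exactly. Their poses are not given: they have to be found in the camera images.
- cap16: The smallest of four loose plain steel blanking caps, like top hats: a round flange 30 mm across (4 mm thick at the rim, 7.5 mm at the stub) bearing a closed upright round stub 20 mm across; 30 mm high in all, under 0.4 kg; at the start it is the top of the tower and stands on cap25, roughly centred. Grip it by the stub. Origin: centre of the flange's flat underside; z up through the stub; yaw is of no account.
- cap25: The second smallest of four loose plain steel blanking caps, like top hats: a round flange 40 mm across (4 mm thick at the rim, 7.5 mm at the stub) bearing a closed upright round stub 28 mm across; 30 mm high in all, under 0.4 kg; at the start it stands on cap40 and carries cap16, roughly centred. Grip it by the stub. Origin: centre of the flange's flat underside; z up through the stub; yaw is of no account.
- cap40: The second largest of four loose plain steel blanking caps, like top hats: a round flange 55 mm across (4 mm thick at the rim, 7.5 mm at the stub) bearing a closed upright round stub 44.5 mm across; 30 mm high in all, under 0.4 kg; at the start it stands on cap50 and carries cap25, roughly centred. Grip it by the stub. Origin: centre of the flange's flat underside; z up through the stub; yaw is of no account.
- cap50: The largest of four loose plain steel blanking caps, like top hats: a round flange 75 mm across (4 mm thick at the rim, 7.5 mm at the stub) bearing a closed upright round stub 57 mm across; 30 mm high in all, under 0.4 kg; at the start it is the foot of the tower, stands on the bench and carries cap40, roughly centred. Grip it by the stub. Origin: centre of the flange's flat underside; z up through the stub; yaw is of no account.
- port16 (a point): Open port facing up at the top of a slim column on a 70 mm bolted base, with a small black valve knob on its side; fixed. A level steel flange 30 mm across with a 14 mm bore and a thin black seal ring flush in its face; matches cap16. Origin: centre of the bore in the plane of the flange's upper face; z up. All that juts out from the column lies 15 mm or more below this face.
- port25 (a point): Open port facing up at the top of a column on a 70 mm bolted base, with a grey gauge box on its side; fixed. A level steel flange 40 mm across with a 24 mm bore and a thin black seal ring flush in its face; matches cap25. Origin: centre of the bore in the plane of the flange's upper face; z up. All that juts out from the column lies 15 mm or more below this face.
- port40 (a point): Open port facing up at the top of a column wrapped in a pile of aluminium discs; fixed. A level steel flange 55 mm across with a 39 mm bore and a thin black seal ring flush in its face; matches cap40. Origin: centre of the bore in the plane of the flange's upper face; z up. All that juts out from the column lies 15 mm or more below this face.
- port50 (a point): Open port facing up at the top of a tee-shaped column on a 114 mm bolted base, with a white-covered flange on its side; fixed. A level steel flange 75 mm across with a 50 mm bore and a thin black seal ring flush in its face; matches cap50. Origin: centre of the bore in the plane of the flange's upper face; z up. All that juts out from the column lies 15 mm or more below this face.
- lens: Bystander, loose: a black camera lens standing upright on the bench, 48 mm across, 70 mm high, 0.3 kg. Origin: centre of its underside.
- mirror_mount: Bystander, loose: a black square mirror mount on a steel post with a round 48 mm foot, 122 mm high in all, with small knobs to one side (reaching at most 40 mm from the post's axis), 0.5 kg. Origin: centre of its foot's underside.
Not all that is in view belongs to the job. What is shaped like the cap40 but red is not meant.

How it is judged (in metres and radians):
At the end, for the whole second after the job is handed in: Every cap lies released and at rest, stub up and flat (within 0.06 rad), on the port of its own flange diameter: underside within 3 mm of the height of the port's face, centre within 8 mm of the bore's centre, so that the bore is fully covered (horizontal distance between cap16 and port16 below 0.008 m and z of cap16 in the frame of port16 between -0.003 and 0.003 m and angle between each of cap16, cap25, cap40, cap50's own z axis and vertical below 0.06 rad and linear speed of each of cap16, cap25, cap40, cap50 below 0.02 m/s and angular speed of each of cap16, cap25, cap40, cap50 below 0.1 rad/s and horizontal distance between cap25 and port25 below 0.008 m and z of cap25 in the frame of port25 between -0.003 and 0.003 m and horizontal distance between cap40 and port40 below 0.008 m and z of cap40 in the frame of port40 between -0.003 and 0.003 m and horizontal distance between cap50 and port50 below 0.008 m and z of cap50 in the frame of port50 between -0.003 and 0.003 m); the robot touches nothing.
It fails at once if a cap is let fall (moves faster than 0.7 m/s, a free fall of 25 mm, with no finger on it) ((linear speed of cap16 above 0.7 m/s and contact force between the fingers and cap16 below 0.1 N) or (linear speed of cap25 above 0.7 m/s and contact force between the fingers and cap25 below 0.1 N) or (linear speed of cap40 above 0.7 m/s and contact force between the fingers and cap40 below 0.1 N) or (linear speed of cap50 above 0.7 m/s and contact force between the fingers and cap50 below 0.1 N)).
It fails at once if the camera lens is shifted by more than 20 mm or tipped (distance of lens from where it was at the start of the episode above 0.02 m or angle between lens's own z axis and vertical above 0.2 rad).
It fails at once if the mirror mount is shifted by more than 20 mm or tipped (distance of mirror_mount from where it was at the start of the episode above 0.02 m or angle between mirror_mount's own z axis and vertical above 0.2 rad).
It also fails if it takes over 104 s, if anything falls off the work surface, if the arm or the gripper's body presses on something with over 40 N, if the wrist force passes 120 N, or if a joint passes its speed limit or range.

## Robot

A 6-joint arm with a two-finger parallel gripper is mounted at the origin on the work surface. World frame = base frame: x ahead of the robot, y to its left, z up, the work surface at z = 0. Lengths are in mm, angles in rad, forces in N, time in s.
With the tool pointing down it reaches from about 250 to 800 mm from the base axis. Payload 8.5 kg.
Tool frame: the origin (TCP) lies between the finger pads; the fingertips stand ahead of it and the grasp point (between the pads) lies 8 mm behind it (env.tips_ahead is the z of the fingertips in the tool frame, in mm); z points along the fingers, y is the line along which they close (so a half turn about z gives the same grasp; the last joint's range is limited). The gripper opens to 85 mm and grips with 20 to 120 N. Pads are 22 mm wide; open, the fingers measure 114 mm over their backs; the gripper's body (76 mm by 85 mm) begins 54 mm behind the grasp point. The pads swing forward as they close: fully open they stand 13 mm farther back than shut.
Start: joints at [1.317, 0.238, -0.013, 1.319, 0, 1.571], TCP at [131.806, 508.137, 207.576] pointing down, gripper open.
Joint ranges: [-2.66, 2.66], [-1.03, 1.9], [-1.14, 1.46], [-1.82, 2.27], [-1.45, 1.34], [-3.14, 3.14]. Speed limits (rad/s): [2.22, 2.22, 2.79, 3.14, 3.14, 3.14].

## Interface

Orientations are given as [roll, pitch, yaw] about the fixed x, y, z axes, in that order (R = Rz(yaw) Ry(pitch) Rx(roll)).
In Python, from cell import env gives the robot as it stands. The module is installed in compiled form; this text tells all that it offers. Calls block until the motion is done:
- env.move_pose(position, orientation): joint-space move of the TCP to a pose.
- env.move_l(position, ori=None, max_speed=150): straight line of the TCP; ori=None keeps the orientation; max_speed is the mean speed in mm/s.
- env.move_joints(angles): joint-space move.
- env.move_gripper(opening): opening from 0.0 (shut) to 1.0 (fully open); the grip force is fixed at half the most; returns when the fingers have stopped.
- env.dwell(seconds).
- env.inverse_kinematics(position, orientation): joint angles nearest the present ones, or None.
- env.state(): the state.
- env.camera(name): name is "side" or "top" or "wrist"; returns a dict with "pixels" (420x560x3 uint8, blue, green, red), "range_z" (420x560 float32, mm along the optical axis (not along the pixel's ray), 0 where there is no reading), "vfov" (degrees; the focal length in pixels is half the picture's height over the tangent of half this angle, whatever the lens; pixels are square), "cx", "cy" (the principal point, pixels), "rvec" (rotation vector, rad) and "tvec" (3), from world to camera coordinates, as OpenCV has them. Camera axes: x right, y down, z forward; pixel columns grow to the right and rows downward; lengths in mm; the calibration is good to about 2 mm. The wrist camera is an equidistant fisheye: a pixel r from the principal point sees the ray r / f radians off the axis. A picture is of the moment at which its call begins.
A pose or a line that the arm cannot do raises env.IKError and nothing moves.
- env.sign_off(): hands the job in; it is judged then, once.
Trained networks look in the newest picture that a camera, given by its name, has taken for a name from the list of things; names that differ only in an ending like _2 or _b are one class to them, and where a whole thing is asked for, a point or a joint stands for the part that bears it (a point fixed in the world has none). Each returns a list of dicts, best first, with "confidence" (0 to 1); they miss things now and then, are a little off and sometimes report something else, mostly with a low value. They report only what shows in the picture. A call takes as long as a camera call. They do not tell look-alikes from the thing itself.
- env.spot_in(camera, label): "centre" ([column, row] as shares, 0 to 1, of the picture: columns of its width, rows of its height, amid what is visible of it).
- env.outline_of(camera, label): "mask" (420x560 bool, what is visible of it) and "centre" ([column, row] as shares, 0 to 1, of the picture: columns of its width, rows of its height, amid what is visible of it).
The state is a dict: "clock": time; "q": joint angles; "joint_vel": joint speeds; "joint_efforts": joint torques, N m; "tcp_pos": TCP position; "orientation": TCP orientation; "ft_force": force on the tool from outside, world axes, zero at the start; "moment": the same for the moment, N m; "width": opening from 0.0 (shut) to 1.0 (fully open); "finger_force": force on a finger pad.
Only numpy, scipy, OpenCV 4.12 (cv2) and the standard library are available. Lean on these libraries where they do the work, as an engineer would, in place of code of your own. Each camera call takes 0.05 s, during which the arm holds its last target. There are 200 camera calls.

## Working session

There is one attempt and no reset: what is moved stays moved. The work goes in short steps, each a Python script; the robot and the scene stay as the last script left them, time stands still between calls to the robot, and variables do not carry over. Pictures are saved under pics/ and viewed, at most 14 in all, crops included, and the job is handed in when it is done.

```bash
mkdir -p pics
cat > h.py <<'E'
import numpy as np, cv2
from cell import env
def cam(n):
    c=env.camera(n); c['f']=210/np.tan(np.radians(c['vfov'])/2); c['R']=cv2.Rodrigues(np.array(c['rvec'],float))[0]; c['t']=np.array(c['tvec'],float).ravel(); c['fish']=n=='wrist'; return c
def rays(c,u,v):
    x=(np.asarray(u,float)-c['cx'])/c['f'];y=(np.asarray(v,float)-c['cy'])/c['f']
    if c['fish']:
        r=np.hypot(x,y)+1e-9; k=np.tan(r)/r; x=x*k;y=y*k
    return np.stack([x,y,np.ones_like(x)],-1)
def cloud(c,m):
    v,u=np.nonzero(m&(c['range_z']>0)); p=rays(c,u,v)*c['range_z'][v,u][:,None]
    return (p-c['t'])@c['R']
E
cat > a.py <<'E'
from h import *
for n in ['top','side']:
    c=cam(n); cv2.imwrite(f'pics/{n}0.png',c['pixels'])
    print(n,'pos',(-c['R'].T@c['t']).round(),c['vfov'])
    for l in ['cap16','cap25','cap40','cap50','port16','port25','port40','port50','lens','mirror_mount']:
        for o in env.outline_of(n,l)[:2]:
            P=cloud(c,o['mask']); 
            if len(P)<5: print(l,'few');continue
            zt=np.percentile(P[:,2],97); T=P[P[:,2]>zt-5]; mm=(T[:,:2].min(0)+T[:,:2].max(0))/2
            print(l,round(o['confidence'],2),(np.array(o['centre'])*[560,420]).round(),'ztop',zt.round(1),'ctr',mm.round(1),'ext',np.ptp(T[:,:2],axis=0).round(),'zmin',P[:,2].min().round())
print(env.state()['clock'],env.tips_ahead)
E
python3 a.py
```

```text
top pos [ 332.    3. 1139.] 47.66746841869619
cap16 0.73 [191. 143.] ztop 33.9 ctr [727.3 239.9] ext [44. 42.] zmin -3.0
cap16 0.71 [181. 176.] ztop 123.0 ctr [619.9 245.2] ext [19. 19.] zmin -1.0
cap25 0.73 [191. 143.] ztop 33.9 ctr [727.3 239.9] ext [44. 42.] zmin -3.0
cap25 0.71 [181. 176.] ztop 123.0 ctr [619.9 245.2] ext [19. 19.] zmin -1.0
cap40 0.73 [191. 143.] ztop 33.9 ctr [727.3 239.9] ext [44. 42.] zmin -3.0
cap40 0.71 [181. 176.] ztop 123.0 ctr [619.9 245.2] ext [19. 19.] zmin -1.0
cap50 0.73 [191. 143.] ztop 33.9 ctr [727.3 239.9] ext [44. 42.] zmin -3.0
cap50 0.71 [181. 176.] ztop 123.0 ctr [619.9 245.2] ext [19. 19.] zmin -1.0
port16 0.95 [283. 233.] ztop 107.8 ctr [479.6  19. ] ext [38. 38.] zmin -2.0
port16 0.87 [169. 297.] ztop 127.6 ctr [348.2 289.4] ext [52. 55.] zmin -4.0
port25 0.95 [283. 233.] ztop 107.8 ctr [479.6  19. ] ext [38. 38.] zmin -2.0
port25 0.87 [169. 297.] ztop 127.6 ctr [348.2 289.4] ext [52. 55.] zmin -4.0
port40 0.95 [283. 233.] ztop 107.8 ctr [479.6  19. ] ext [38. 38.] zmin -2.0
port40 0.87 [169. 297.] ztop 127.6 ctr [348.2 289.4] ext [52. 55.
[... 1058 characters left out ...]
9.] ztop 119.3 ctr [ 356.3 -315.2] ext [72. 76.] zmin -4.0
port25 0.79 [298. 163.] ztop 90.8 ctr [ 572.7 -280. ] ext [27. 34.] zmin -3.0
port40 0.82 [372. 159.] ztop 119.3 ctr [ 356.3 -315.2] ext [72. 76.] zmin -4.0
port40 0.79 [298. 163.] ztop 90.8 ctr [ 572.7 -280. ] ext [27. 34.] zmin -3.0
port50 0.82 [372. 159.] ztop 119.3 ctr [ 356.3 -315.2] ext [72. 76.] zmin -4.0
port50 0.79 [298. 163.] ztop 90.8 ctr [ 572.7 -280. ] ext [27. 34.] zmin -3.0
lens 0.93 [304. 280.] ztop 72.0 ctr [465.9 158.7] ext [34. 36.] zmin -2.0
mirror_mount 0.73 [223. 205.] ztop 124.1 ctr [701.4   5.3] ext [58. 59.] zmin 0.0
mirror_mount 0.35 [373. 160.] ztop 119.3 ctr [ 356.5 -315.2] ext [72. 76.] zmin -5.0
1.1 11.0
```

View pics/top0.png

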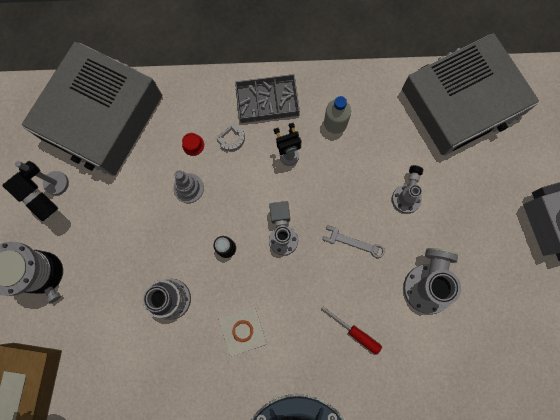

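View pics/side0.png

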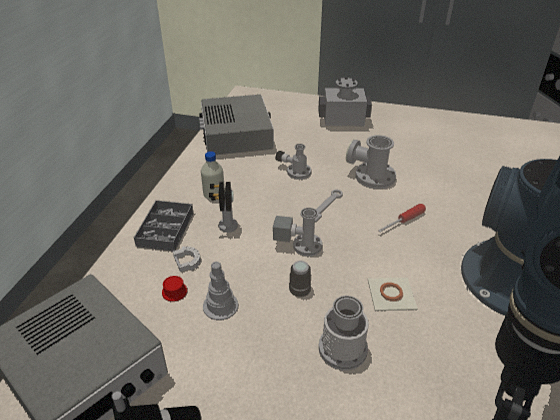

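The top picture shows the tower at (187,185), the red decoy at (193,143), port16 at (412,190), port25 at (283,236), port40 at (158,298), port50 at (442,287), the lens at (224,247) and the mirror mount at (288,145). The side picture agrees: the tower is at (219,290) and the ports are at (298,160), (309,230), (346,330) and (377,160). Next I'll fit the flange circles in both views and check the gripper.

```bash
cat > b.py <<'E'
from h import *
G={'tower':(620,245,10),'port40':(348,289,27.5),'port25':(480,19,20),'port16':(573,-280,15),'port50':(356,-315,37.5)}
full=np.ones((420,560),bool)
for n in ['top','side']:
    c=cam(n); P=cloud(c,full)
    for k,(x,y,r) in G.items():
        Q=P[np.hypot(P[:,0]-x,P[:,1]-y)<r+22]; Q=Q[Q[:,2]<150]
        h=np.histogram(Q[:,2],bins=np.arange(20,150,3)); 
        zt=np.percentile(np.sort(Q[:,2])[-60:],50)
        T=Q[abs(Q[:,2]-zt)<4]; (cx,cy),rr=cv2.minEnclosingCircle(T[:,:2].astype(np.float32))
        print(n,k,'z',zt.round(1),'std',T[:,2].std().round(1),'c',round(cx,1),round(cy,1),'r',round(rr,1),len(T))
print(env.tips_ahead); env.move_gripper(.4); print(env.tips_ahead); 
for yw in [0,1.57]:
  for p in [(620,245),(573,-280),(356,-315),(480,19),(348,289)]:
    for z in (15,200):
      q=env.inverse_kinematics([*p,z],[np.pi,0,yw]); print(yw,p,z,None if q is None else np.round(q,2))
print(env.state()['orientation'],env.state()['clock'])
E
python3 b.py
```

```text
top tower z 120.4 std 1.8 c 620.0 246.4 r 10.0 60
top port40 z 128.3 std 1.5 c 348.1 289.3 r 27.8 221
top port25 z 107.8 std 1.6 c 479.7 19.5 r 19.9 147
top port16 z 92.1 std 1.6 c 573.1 -281.0 r 15.5 105
top port50 z 121.6 std 1.3 c 356.5 -315.6 r 37.4 447
side tower z 120.3 std 1.6 c 620.3 248.2 r 12.1 71
side port40 z 127.0 std 1.2 c 349.3 290.6 r 29.1 316
side port25 z 106.4 std 1.4 c 477.6 21.8 r 22.4 121
side port16 z 89.9 std 1.7 c 573.4 -279.6 r 17.7 51
side port50 z 119.9 std 1.5 c 356.3 -314.3 r 42.1 201
11.0
11.0
0 (620, 245) 15 [ 0.38  0.59  0.03  1.02  0.   -2.77]
0 (620, 245) 200 [ 0.38  0.49  0.35  1.43  0.   -2.77]
0 (573, -280) 15 [-0.45  0.54 -0.05  0.98  0.    2.69]
0 (573, -280) 200 [-0.45  0.44  0.26  1.4   0.    2.69]
0 (356, -315) 15 [-0.72  0.31 -0.46  0.8   0.    2.42]
0 (356, -315) 200 [-0.72  0.16 -0.14  1.28  0.    2.42]
0 (480, 19) 15 [ 0.04  0.31 -0.45  0.81  0.   -3.1 ]
0 (480, 19) 200 [ 0.04  0.16 -0.13  1.28  0.   -3.1 ]
0 (348, 289) 15 [ 0.69  0.27 -0.51  0.79  0.   -2.45]
0 (348, 289) 200 [ 0.69  0.12 -0.19  1.27  0.   -2.45]
1.57 (620, 245) 15 [0.38 0.59 0.03 1.02 0.   1.95]
1.57 (620, 245) 200 [0.38 0.49 0.35 1.43 0.   1.95]
1.57 (573, -280) 15 [-0.45  0.54 -0.05  0.98  0.    1.12]
1.57 (573, -280) 200 [-0.45  0.44  0.26  1.4   0.    1.12]
1.57 (356, -315) 15 [-0.72  0.31 -0.46  0.8   0.    0.85]
1.57 (356, -315) 200 [-0.72  0.16 -0.14  1.28  0.    0.85]
1.57 (480, 19) 15 [ 0.04  0.31 -0.45  0.81  0.    1.61]
1.57 (480, 19) 200 [ 0.04  0.16 -0.13  1.28  0.    1.61]
1.57 (348, 289) 15 [ 0.69  0.27 -0.51  0.79  0.    2.26]
1.57 (348, 289) 200 [ 0.69  0.12 -0.19  1.27  0.    2.26]
[-3.14151633e+00 -9.73979145e-06  2.88778589e+00] 1.75
```

```bash
cat >> h.py <<'E'
D={'cap16':(20,20.5,90,(573.1,-280.7),92),'cap25':(28,20.5,60,(479.5,19.8),107.6),'cap40':(44.5,19,30,(348.3,289.5),128),'cap50':(57,17,0,(356.5,-315.4),121)}
fz=lambda: env.state()['ft_force'][2]
SAFE=205
def guarded(p,z1,ori,thr,step=1.0):
    """step down to z1, stop when the upward force on the tool rises by thr"""
    z=env.state()['tcp_pos'][2]; env.dwell(.1); f0=fz()
    while z>z1:
        z=max(z-step,z1); env.move_l([*p,z],ori,40); f=fz()
        if f-f0>thr: break
    return env.state()['tcp_pos'][2],f-f0
def pick(k,xy):
    w,off,z0,_,_=D[k]; o=[np.pi,0,1.2]
    env.move_gripper((w+16)/85)
    env.move_pose([*xy,SAFE],o); env.move_l([*xy,z0+off+8],o,200)
    print(k,'down',guarded(xy,z0+off,o,4,2))
    env.move_gripper(0); s=env.state(); print('closed',s['width'],s['width']*85,'finger',s['finger_force'],'ft',np.round(s['ft_force'],1))
def lift_place(k,xy):
    w,off,z0,p,zp=D[k]; zg=env.state()['tcp_pos'][2]-z0; f0=fz()
    env.move_l([*xy,zg+z0+15],None,80); s=env.state(); print('lifted w',s['width']*85,'finger',s['finger_force'],'dF',fz()-f0)
    env.move_l([*xy,SAFE],None,200); o=[np.pi,0,1.57]
    env.move_pose([*p,SAFE],o); env.move_l([*p,zp+zg+5],o,150)
    z,f=guarded(p,zp+zg-4,o,4); print('set: base',z-zg,'port',zp,'dF',f,'w',env.state()['width']*85)
    env.move_gripper((w+16)/85); env.move_l([*p,SAFE],o,200); print('clock',env.state()['clock'])
def look(k,xy):
    """centre and height of the flat top near xy, from the top camera"""
    c=cam('top'); P=cloud(c,np.ones((420,560),bool)); r=D[k][0]/2
    Q=P[(np.hypot(P[:,0]-xy[0],P[:,1]-xy[1])<r+20)&(P[:,2]<150)]; zt=np.median(np.sort(Q[:,2])[-60:]); T=Q[abs(Q[:,2]-zt)<4]
    m,rr=cv2.minEnclosingCircle(T[:,:2].astype(np.float32)); print(k,'top',np.round(m,1),'r',round(rr,1),'z',zt.round(1)); return c,m
E
python3 - <<'E'
from h import *
pick('cap16',(620.,246.4))
c=cam('wrist'); cv2.imwrite('pics/w1.png',c['pixels']); c=cam('side'); cv2.imwrite('pics/s1.png',cv2.resize(c['pixels'][200:340,130:320],None,fx=3,fy=3)); print(env.state()['clock'])
E
```

```text
cap16 down (np.float64(110.45465732051507), np.float64(0.23290377864279077))
closed -0.004189475300792027 -0.3561054005673223 finger 0.0 ft [-0.3 -0.9  0.2]
6.4333
```

View pics/s1.png

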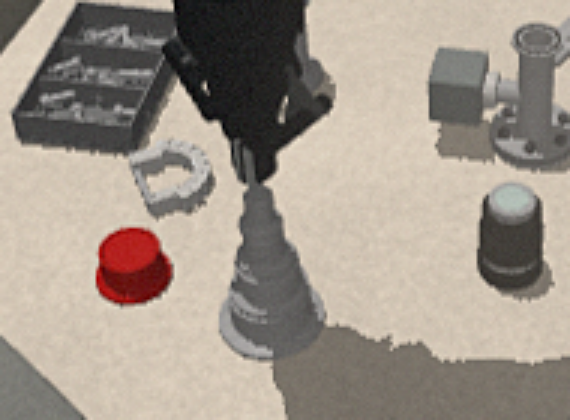

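View pics/w1.png

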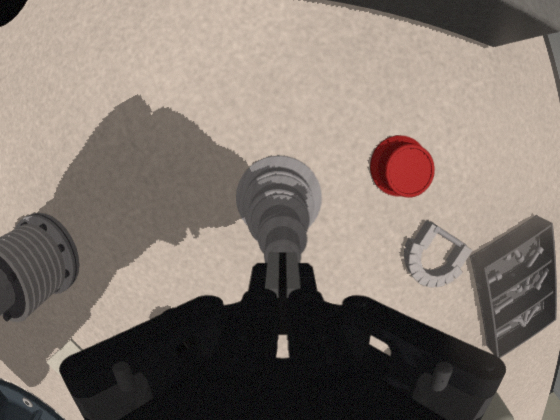

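The side crop shows the shut fingers at about (216,260) full-frame, and the wrist view has them at (283,270). They aren't around the stub, and the tower is still upright. I'll locate the tips from depth.

Run:
```python
from h import *
print(env.state()['tcp_pos'],env.state()['orientation'])
c=cam('side')
for p in [(620,246,99.5),(620,246,120),(620,246,110.5)]:
    q=c['R']@np.array(p)+c['t']; print(p,(q[:2]/q[2]*c['f']+[c['cx'],c['cy']]).round(1))
P=cloud(c,np.ones((420,560),bool)); Q=P[np.hypot(P[:,0]-620,P[:,1]-246)<60]
for z in range(50,180,8):
    S=Q[(Q[:,2]>=z)&(Q[:,2]<z+8)]; print(z,len(S),S.mean(0).round(),S.min(0).round(),S.max(0).round())
w=cam('wrist'); print('wrist cam',(-w['R'].T@w['t']).round(),w['R'][2].round(2))
m=np.zeros((420,560),bool)
for u,v in [(283,245),(283,258),(283,270),(260,275),(305,275)]:
    m[:]=0; m[v-1:v+2,u-1:u+2]=1; print((u,v),np.median(cloud(w,m),axis=0).round(1))
```

```text
[620.01085891 246.4049779  110.51945319] [ 3.14157596e+00 -1.48614461e-05  1.20001152e+00]
(620, 246, 99.5) [216.4 271.6]
(620, 246, 120) [215.7 264.4]
(620, 246, 110.5) [216.  267.7]
50 59 [611. 265.  54.] [595. 247.  50.] [637. 272.  58.]
58 118 [612. 260.  62.] [594. 232.  58.] [638. 273.  66.]
66 81 [613. 258.  69.] [599. 235.  66.] [635. 271.  74.]
74 40 [614. 258.  78.] [604. 248.  74.] [629. 265.  82.]
82 40 [613. 259.  86.] [604. 246.  82.] [628. 265.  90.]
90 75 [616. 255.  95.] [605. 236.  90.] [634. 265.  98.]
98 36 [617. 255. 101.] [607. 246.  98.] [630. 260. 106.]
106 27 [616. 254. 110.] [608. 244. 106.] [629. 258. 114.]
114 75 [619. 250. 119.] [609. 240. 114.] [630. 260. 122.]
122 1 [619. 242. 123.] [619. 242. 123.] [619. 242. 123.]
130 3 [623. 254. 136.] [615. 253. 134.] [630. 256. 138.]
138 30 [618. 256. 143.] [605. 244. 138.] [636. 261. 146.]
146 38 [617. 255. 150.] [604. 247. 146.] [634. 260. 154.]
154 45 [615. 256. 158.] [605. 248. 154.] [634. 262. 162.]
162 35 [619. 257. 165.] [608. 249. 162.] [633. 261. 170.]
170 23 [621. 257. 174.] [608. 244. 170.] [642. 262. 178.]
178 60 [622. 258. 183.] [595. 243. 178.] [655. 270. 186.]
wrist cam [647. 313. 277.] [-0.1  -0.26 -0.96]
(283, 245) [623.4 252.7 119.9]
(283, 258) [624.8 256.4 144.6]
(283, 270) [624.8 256.5 156.9]
(260, 275) [614.2 256.5 153.9]
(305, 275) [632.1 249.4 154.2]
```

Run:
```python
from h import *
env.move_l([620,246.4,140.5],None,100)
w=cam('wrist'); s=cam('side'); P=cloud(w,np.ones((420,560),bool))
m=np.zeros((420,560),bool)
for v in range(232,290,4):
    m[:]=0; m[v,278:290]=1; Q=cloud(w,m); print(v,len(Q),np.median(Q,axis=0).round(0) if len(Q) else '', w['pixels'][v,284])
Q=cloud(s,np.ones((420,560),bool)); Q=Q[(np.hypot(Q[:,0]-620,Q[:,1]-246)<25)&(Q[:,2]>112)&(Q[:,2]<200)]
print(np.histogram(Q[:,2],bins=np.arange(112,200,4)))
a=cv2.resize(w['pixels'][140:340,180:380],None,fx=2,fy=2); b=cv2.resize(s['pixels'][200:300,170:270],None,fx=4,fy=4)
cv2.imwrite('pics/t2.png',np.hstack([a,b])); print(env.state()['tcp_pos'],env.state()['width'])
```

```text
232 12 [622. 249. 119.] [76 78 83]
236 12 [621. 246. 119.] [75 78 81]
240 12 [621. 244. 120.] [74 76 79]
244 12 [620. 241. 119.] [80 82 84]
248 12 [619. 239. 120.] [83 87 91]
252 12 [599. 187.   0.] [85 91 99]
256 12 [625. 256. 173.] [15 19 18]
260 12 [625. 256. 177.] [ 9  9 14]
264 12 [625. 256. 181.] [20 16 18]
268 12 [625. 256. 185.] [14 13 15]
272 12 [625. 257. 189.] [12 12  9]
276 12 [625. 257. 193.] [13 12 19]
280 12 [625. 256. 196.] [6 7 9]
284 12 [625. 256. 199.] [7 5 2]
288 12 [625. 256. 202.] [14  9 12]
(array([16, 39, 30,  0,  0,  0,  0,  0,  0,  0,  0,  0,  0,  4, 10, 14, 28,
       19, 27, 23, 19]), array([112, 116, 120, 124, 128, 132, 136, 140, 144, 148, 152, 156, 160,
       164, 168, 172, 176, 180, 184, 188, 192, 196]))
[619.65617717 246.28437895 139.77209234] -0.0015210659400707821
```

View pics/t2.png

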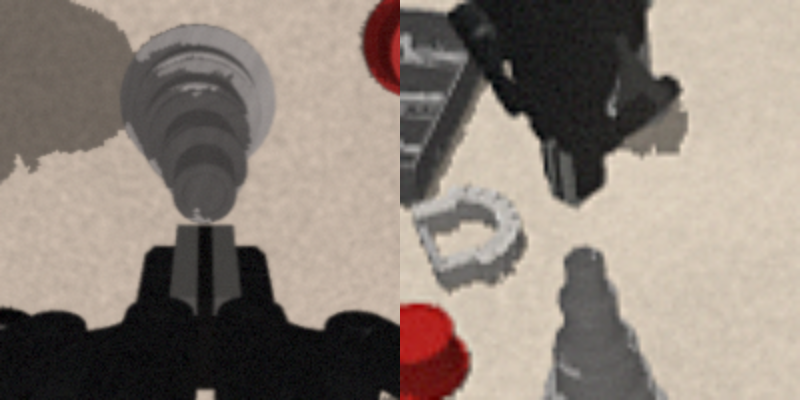

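The crop shows the shut fingertips (crop (575,205)) about 50 mm above the stub's top although the TCP is reported at 140. From depth the tips are at z ≈ 170, roughly 40 mm higher than the tool frame says, and the lateral position is right. I'll measure the real tip offset with a light touch on the tower's top.

Run:
```python
from h import *
o=[np.pi,0,1.2]
env.move_l([620,246.4,103],o,100); print(guarded((620,246.4),82,o,2.5,1.0))
z=env.state()['tcp_pos'][2]; env.move_l([620,246.4,z+12],o,80); print(env.state()['clock']); look('cap16',(620,246))
```

```text
(np.float64(96.40107818930471), np.float64(4.973216801088853))
9.7667
cap16 top [621.3 234.8] r 13.7 z 69.0
```

Contact came at TCP 96.4 with the stub top at 120, so the shut tips are 23.6 mm behind the TCP. That's 34.6 mm off the documented value, and I'll correct every height by it.

```bash
sed -i "s/^fz=/D={k:(v[0],v[1]-34.6,*v[2:]) for k,v in D.items()} # tool frame found 34.6 mm off by touch\nfz=/; s/^SAFE=205/SAFE=175/" h.py
python3 - <<'E'
from h import *
pick('cap16',(620.,246.4))
c=cam('side'); cv2.imwrite('pics/s3.png',cv2.resize(c['pixels'][200:340,130:320],None,fx=3,fy=3)); print(env.state()['clock'])
E
```

```text
cap16 down (np.float64(75.71969704880193), np.float64(0.45854307454812854))
closed 0.20877166195778546 17.745591266411765 finger 58.63199830055237 ft [-0.2  0.2  2.6]
12.6833
```

View pics/s3.png

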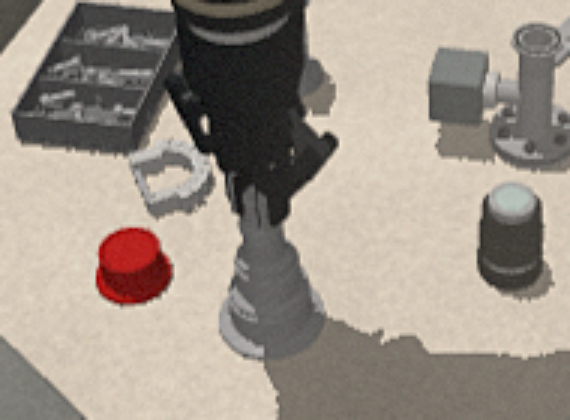

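The side crop shows the fingers at (260,205) gripping cap16's stub, with 58 N on the pads. I'll carry it to port16, then measure cap25's top.

Run:
```python
from h import *
lift_place('cap16',(620.,246.4))
env.move_pose([480,19.8,SAFE],[np.pi,0,1.57])
c,m=look('cap25',(620,246)); look('cap16',D['cap16'][3])
cv2.imwrite('pics/t4.png',cv2.resize(c['pixels'][130:320,130:480],(700,380))); print(env.state()['clock'])
```

```text
lifted w 17.61314371194098 finger 58.56765389442444 dF -3.29119733422992
set: base 89.97712807319328 port 92 dF 10.935757633916145 w 17.830765737102226
clock 19.5833
cap25 top [618.4 247.7] r 14.1 z 91.7
cap16 top [ 573.2 -280.3] r 10.6 z 121.1
20.8833
```

View pics/t4.png

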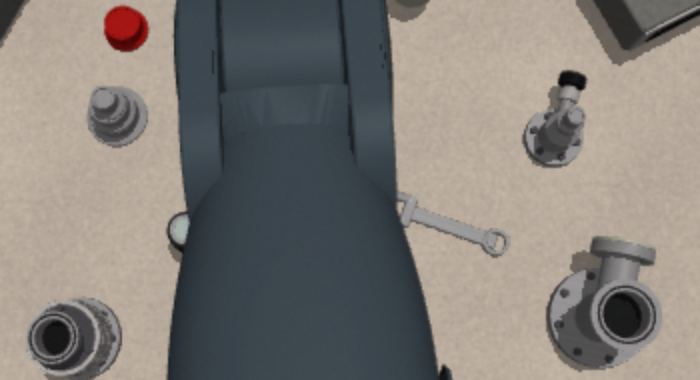

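cap16 now stands upright on port16 (crop (571,120)), measured within 1 mm of centre. cap25 is next.

```bash
cat > go.py <<'E'
import sys
from h import *
k,x,y=sys.argv[1],float(sys.argv[2]),float(sys.argv[3])
pick(k,(x,y))
s=env.state()
if s['finger_force']<30 or s['width']*85<D[k][0]-8: sys.exit('bad grip')
lift_place(k,(x,y))
E
python3 go.py cap25 618.4 247.7
python3 - <<'E'
from h import *
env.move_pose([348,150,SAFE],[np.pi,0,1.57])
c,m=look('cap40',(619,247)); look('cap25',D['cap25'][3])
cv2.imwrite('pics/t5.png',cv2.resize(c['pixels'][130:320,130:480],(700,380))); print(env.state()['clock'])
E
```

```text
cap25 down (np.float64(45.817855833095074), np.float64(-1.5887617480986753))
closed 0.30485956462321206 25.913062992973025 finger 59.105461835861206 ft [-1.   0.1  1.6]
lifted w 25.85834199806611 finger 59.00723040103912 dF -3.4937023275325965
set: base 104.89671543875488 port 107.6 dF 13.145179249892863 w 25.445442014644975
clock 30.5833
cap40 top [617.3 248.2] r 22.6 z 62.5
cap25 top [479.5  20.3] r 14.0 z 136.6
31.45
```

View pics/t5.png

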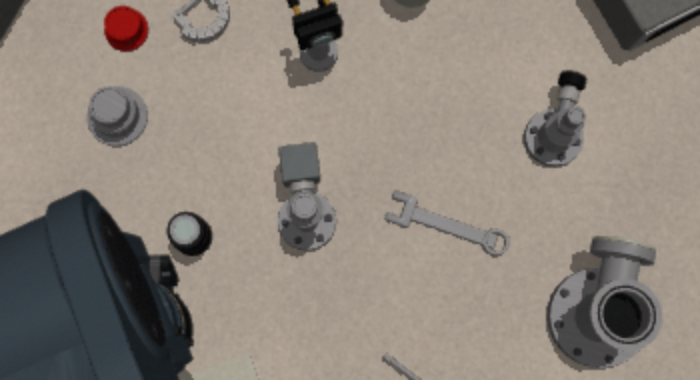

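cap25 sits centred on port25 (crop (304,205)), and the lens (189,232) and mirror mount (318,45) haven't moved. cap40 is next.

```bash
python3 go.py cap40 617.3 248.2
python3 - <<'E'
from h import *
env.move_pose([400,60,SAFE],[np.pi,0,1.57])
c,m=look('cap50',(618,247)); look('cap40',D['cap40'][3])
cv2.imwrite('pics/t6.png',cv2.resize(c['pixels'][130:320,130:480],(700,380))); print(env.state()['clock'])
E
```

```text
cap40 down (np.float64(14.285851789180375), np.float64(-0.5537139051518054))
closed 0.5026426276228269 42.72462334794028 finger 61.20653986930847 ft [-0.8 -0.9  4. ]
lifted w 42.1053680273596 finger 61.11834526062012 dF -5.765877902203063
set: base 124.9086192088205 port 128 dF 10.097556588825029 w 42.605179755803825
clock 41.3833
cap50 top [617.9 249.2] r 28.5 z 33.2
cap40 top [350.3 288.7] r 24.1 z 139.1
42.4167
```

View pics/t6.png

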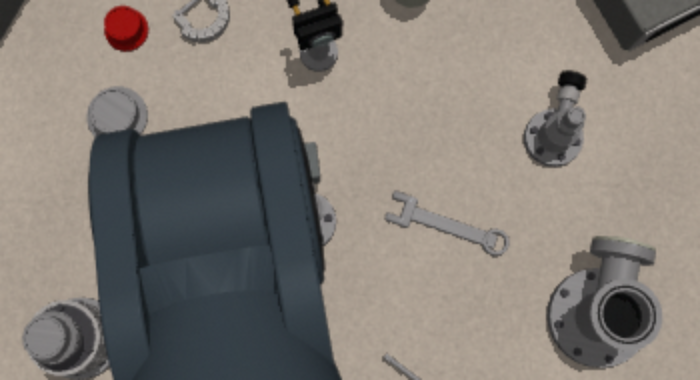

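cap40 is on port40 (crop (52,340)), and cap50 is left clear at (115,112). I'll take cap50 2 mm higher as a margin over its flange.

```bash
sed -i "s/'cap50':(57,17,/'cap50':(57,19,/; s/P\[:,2\]<150/P[:,2]<190/" h.py; python3 go.py cap50 617.9 249.2
python3 - <<'E'
from h import *
env.move_joints([1.317,0.238,-0.013,1.319,0,1.571])
for k in D: c,m=look(k,D[k][3]); print(np.hypot(*(np.array(m)-D[k][3])).round(1))
cv2.imwrite('pics/t7.png',cv2.resize(c['pixels'][130:320,130:480],(700,380)))
c=cam('side'); cv2.imwrite('pics/s7.png',c['pixels']); print(env.state()['clock'])
E
```

```text
cap50 down (np.float64(-15.700627904629922), np.float64(1.0974117173270876))
closed 0.6432686053734111 54.677831456739945 finger 64.00375843048096 ft [-0.7 -0.9  5.4]
lifted w 54.64871543879891 finger 63.76032114028931 dF -7.39658915978433
set: base 117.96588812356536 port 121 dF 7.085865007675107 w 54.73345381206598
clock 53.8833
cap16 top [ 573.2 -280.2] r 10.9 z 120.9
0.5
cap25 top [479.4  20.1] r 14.1 z 136.2
0.3
cap40 top [348.1 290.1] r 22.5 z 157.6
0.6
cap50 top [ 356.3 -314.3] r 28.4 z 150.8
1.1
57.1333
```

View pics/t7.png

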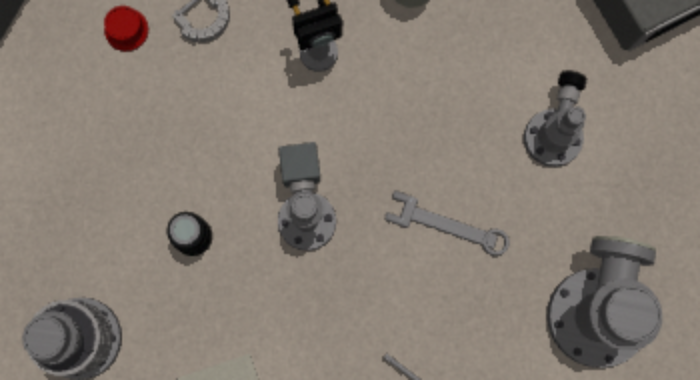

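View pics/s7.png

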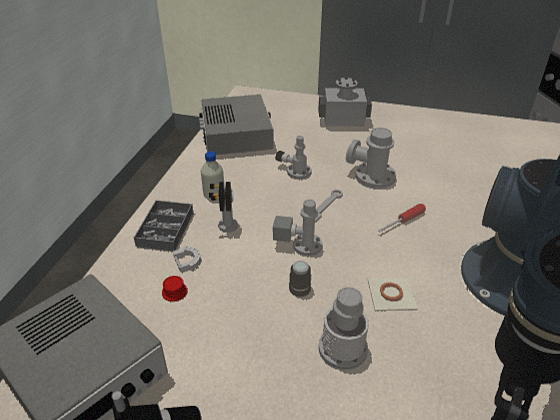

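Both views show all four caps upright on their own ports. In the side view they are at (299,145), (309,208), (348,300) and (381,140). The lens and mirror mount haven't moved and the arm is clear, so I'll hand in.

```bash
python3 -c "
from cell import env
print(env.sign_off())"
```

```text
the job is handed in; nothing more can be done
None
```

I set all four caps stub up on their own ports, measured within about 1 mm of centre, with the lens and mirror mount left in place, and handed the job in at about 57 s; the verdict was not shown.

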